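# Put the mixer cartridge away in its jar and set the loose lid on

### The job

Stand the steel mixer cartridge upright, stem up, in the white ring on the floor of the blue ceramic jar, right down on the floor, and let it go. Then take the loose lid from its sloping rest and set it gently on the jar, so that it sits level on the rim all round. Leave the jar standing about where it is and do not disturb the other things on the liner.

Things in the scene. Friction and masses are not known exactly. Their poses are not given: they have to be found in the camera images.
- cartridge: loose stainless mixer cartridge standing on the liner, 60 mm tall: body 35 mm in diameter and 30 mm tall with two dark bands (foot chamfered 2 mm), grey collar 28 mm in diameter to 38 mm height, then a square brass stem 12 x 12 mm from 38 to 60 mm height, its sides along x and y. Origin at the centre of the underside, z up along the stem
- jar: loose blue ceramic jar, 0.8 kg, 92 mm outer and 84 mm inner diameter, 78 mm tall, wall 4 mm, floor 5 mm thick. A white ring, 40 mm inner and 49 mm outer diameter, 14 mm tall, stands in the middle of its floor. Origin at the centre of the underside, z up
- jar_seat (a point): centre of the jar's inner floor, inside the white ring, 5 mm above the jar's origin; z up
- jar_rim (a point): centre of the jar's mouth at rim height, 78 mm above the jar's origin; z up
- lid: loose lid on the sloping rest: blue flange 96 mm across, 6 mm thick; white plug below it 77 mm across, 8 mm deep, that goes into the jar's mouth; square wooden knob on top, 20 x 20 mm, 30 mm tall, sides along x and y. Origin at the centre of the flange's underside, which sits on the rim; z out through the knob (top at 36 mm), at the start leaning 30 degrees to the rest's front
- lid_rest: white plastic rest fixed to the liner, 92 x 92 mm, its face sloping at 30 degrees, with two black pegs 6 mm high that stop the lid's plug from sliding down. Highest edge about 73 mm above its foot. Origin under its centre; the face looks up and towards the rest's -x side, obliquely towards the robot and its right
- flush_plate: chrome flush plate with two push buttons, 165 x 245 x 14 mm, lying flat, origin under its centre (bystander)
- bottle_trap: white plastic bottle trap standing upright, 76 mm across, 182 mm tall, with an outlet pipe to one side reaching 75 mm from its axis at 110 mm height; origin under its axis (bystander)
- pliers: pliers with blue handles lying flat, 165 mm long, 60 mm across the handles, 14 mm high; origin on the liner near the middle, x axis towards the jaws (bystander)
- tape_reel: small white ring-shaped reel, 52 mm across, 13 mm high, lying flat, origin under its centre (bystander)
- nut: brass hexagon nut, 36 mm across, 14 mm high, lying flat, origin under its centre (bystander)
- dish: white ceramic dish with a hinged flap lying shut, 100 x 75 x 35 mm plus a small brass knob, origin under its centre (bystander)
- spares_box: brown cardboard box 85 x 60 x 50 mm, origin under its centre (bystander)
There are look-alikes about, which are no part of the job. Leave any red look-alike of the lid alone.

How it is judged:
By the outcome, as a careful person would: the job done as asked, in the order asked, and still so for the second after the job is handed in, with the robot touching nothing.
It also fails if it takes over 56 s, if anything falls off the work surface, if the arm or the gripper's body presses on something with over 40 N, if the wrist force passes 120 N, or if a joint passes its speed limit or range.

### The arm

A 7-joint arm with a two-finger parallel gripper is mounted at the origin on the work surface. World frame = base frame: x ahead of the robot, y to its left, z up, the work surface at z = 0. Lengths are in m, angles in rad, forces in N, time in s.
With the tool pointing down it reaches from about 0.35 to 0.9 m from the base axis. Payload 8.1 kg.
Tool frame: the origin (TCP) lies at the very end of the fingers, on their centre line; the grasp point (between the pads) lies 19 mm behind it (arm.tcp_to_grasp is the z of the grasp point in the tool frame, in m); z points along the fingers, y is the line along which they close (so a half turn about z gives the same grasp; the last joint's range is limited). The gripper opens to 92 mm and grips with 3 to 60 N. Pads are 19 mm wide; open, the fingers measure 130 mm over their backs; the gripper's body (75 mm by 190 mm) begins 47 mm behind the grasp point.
Start: joints at [1.212, 0.434, 0.025, 1.573, -0.012, 1.134, -0.075], TCP at [0.158, -0.605, 0.227] pointing down, gripper open.
Joint ranges: [-2.62, 2.62], [-0.44, 2.09], [-1.27, 1.32], [0.08, 2.57], [-1.32, 4.46], [0.12, 2], [-2.74, 2.74]. Speed limits (rad/s): [2.22, 2.22, 3.01, 3.01, 3.14, 3.14, 3.14].

### API

Orientations are given as a rotation vector (axis times angle).
In Python, from cell import readout, vision, sign_off, arm gives the robot as it stands. The module is installed in compiled form; this text tells all that it offers.
- The arm moves only by the shell command python3 -m creep 'ROWS' [FORCE]. ROWS is JSON, a list of rows, each a list of 5 numbers: the shift along the tool's x, y, z in units of 4 cm (1.0 is 4 cm), then the turn about the tool's z in units of 4 degrees (1.0 is 4 degrees), then the opening, from 0 (shut) to 1 (fully open). A call has 1 to 12 rows; each row shifts and turns the commanded pose from where the row before left it, along the tool's axes as they then stand; what a row does not reach is not made up. A row lasts 1/8 s, in which the tool goes at most 62.5 mm and 10.7 degrees, less where a joint would pass 70% of its speed; a pose out of reach is approached as far as the arm can. A call with a number of a shift or a turn outside -1 to 1 is refused whole. A call with a gripper value outside its range is refused whole. The fingers move at their own pace and stop on an object; FORCE is the grip in N (left out, the last holds). Time passes only in rows, so rows that do not move let the fingers close. It gives the time, the measured TCP pose, the force, the opening and the grip force at its end, in the units of the state.
- readout.observe(): the state, without advancing time (a new reading comes with each control period).
- vision.get_image(name): name is "side" or "top" or "wrist"; returns a dict with "pixels" (384x512x3 uint8, blue, green, red), "z_map" (384x512 float32, m along the optical axis (not along the pixel's ray), 0 where there is no reading), "camera_matrix" (3x3 intrinsics, pixels), "k1" (the pictures are not rectified: a ray, as slopes to the right and down, at radius r is drawn at 1 + k1 r^2 times it, then the intrinsics apply), "position" and "rotation" of the camera in the world. Camera axes: x right, y up, looking along -z (the intrinsics and any distortion apply to the point x, -y, -z); pixel columns grow to the right and rows downward; lengths in m; the calibration is good to about 2 mm. A picture is of the moment at which its call begins.
- sign_off(): hands the job in; it is judged then, once.
The state is a dict: "clock": time; "joints": joint angles; "dq": joint speeds; "joint_efforts": joint torques, N m; "position": TCP position; "ee_rot": TCP orientation; "force": force on the tool from outside, world axes, zero at the start; "ft_torque": the same for the moment, N m; "width": opening from 0.0 (shut) to 1.0 (fully open); "gripper_force": force on a finger pad.
Only numpy, scipy, OpenCV 4.12 (cv2) and the standard library are available. Lean on these libraries where they do the work, as an engineer would, in place of code of your own. Each camera call takes 0.05 s, during which the arm holds its last target. There are 200 camera calls.

## Working session

There is one attempt and no reset: what is moved stays moved. The work goes in short steps, Python scripts to look and compute and a shell command to move; the robot and the scene stay as the last step left them, time stands still between calls to the robot, and variables do not carry over. Pictures are saved under pics/ and viewed, at most 10 in all, crops included, and the job is handed in when it is done.

```bash
mkdir -p pics; cat > h.py <<'E'
import numpy as np, cv2
from scipy.spatial.transform import Rotation as R
from cell import readout, vision, sign_off, arm
def grab(n,save=None):
    im=vision.get_image(n)
    if save: cv2.imwrite(f'pics/{save}.png',im['pixels'])
    np.savez(f'/tmp/{n}.npz',**{k:np.asarray(v) for k,v in im.items()})
    return im
def Rm(im):
    r=np.asarray(im['rotation'],float)
    return r if r.shape==(3,3) else R.from_rotvec(r).as_matrix()
def slopes(im,uv):
    K=np.asarray(im['camera_matrix'],float)
    uv=np.asarray(uv,float).reshape(-1,1,2)
    return cv2.undistortPoints(uv,K,np.array([float(im['k1']),0,0,0,0.]))[:,0]
def ray(im,uv):
    s=slopes(im,uv); d=np.c_[s[:,0],-s[:,1],-np.ones(len(s))]
    return np.asarray(im['position'],float), d@Rm(im).T
def onplane(im,uv,z):
    p,d=ray(im,uv); return p+d*((z-p[2])/d[:,2])[:,None]
def cloud(im):
    H,W=im['z_map'].shape; v,u=np.mgrid[:H,:W]
    p,d=ray(im,np.c_[u.ravel(),v.ravel()])
    return (p+d*np.asarray(im['z_map']).ravel()[:,None]).reshape(H,W,3)
E
python3 - <<'E'
from h import *
for n in('side','top'):
    im=grab(n,n+'0'); print(n,im['position'],Rm(im).round(3).tolist(),im['camera_matrix'][0],im['k1'])
s=readout.observe();print({k:np.round(v,3).tolist() for k,v in s.items()}, arm.tcp_to_grasp)
E
```

```text
side [0.16083683 0.54111871 0.83446671] [[-0.861, 0.407, -0.307], [-0.509, -0.665, 0.547], [0.018, 0.627, 0.779]] [373.18118234   0.         252.97467638] -0.03742742623538019
top [ 0.1836356  -0.03368566  1.37617707] [[0.022, 0.975, -0.221], [-1.0, 0.02, -0.012], [-0.007, 0.221, 0.975]] [399.88993586   0.         251.06368895] -0.00135525215507079
{'clock': 0.1, 'joints': [1.212, 0.435, 0.025, 1.574, -0.012, 1.134, -0.075], 'dq': [0.001, -0.001, 0.001, -0.004, 0.001, 0.001, 0.001], 'joint_efforts': [0.003, -66.912, 0.988, -31.515, -0.061, 0.037, -0.0], 'position': [0.158, -0.604, 0.226], 'ee_rot': [-3.115, -0.4, 0.001], 'force': [-0.387, -0.237, 0.22], 'ft_torque': [-0.034, 0.013, -0.014], 'gripper_force': 0.0, 'width': 1.001} -0.0188
```

View pics/top0.png

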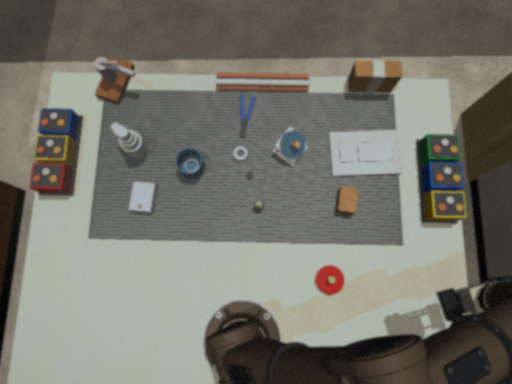

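View pics/side0.png

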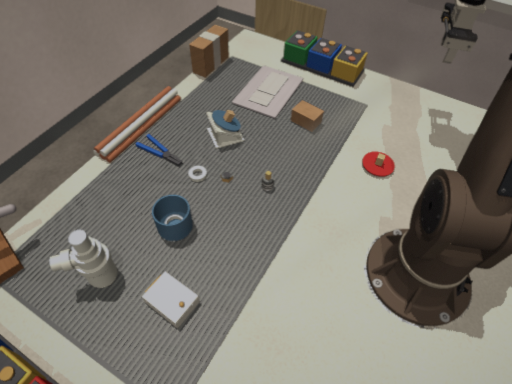

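The top view shows the jar at (190,163), the cartridge at (258,206), the lid on its rest at (292,145) and the red look-alike at (330,280). The side view agrees: jar (173,218), cartridge (268,180), lid (229,120). Next I measure them.

```bash
python3 - <<'E'
from h import *
ims={n:dict(np.load(f'/tmp/{n}.npz')) for n in('top','side')}
win={'top':{'jar':(170,142,212,186),'lid':(268,120,312,170),'cart':(248,196,268,216)},
     'side':{'jar':(148,192,198,244),'lid':(203,102,247,150),'cart':(258,166,278,194)}}
for n,im in ims.items():
    C=cloud(im); hsv=cv2.cvtColor(im['pixels'],cv2.COLOR_BGR2HSV)
    print(n,'liner z',np.median(C[200:230,130:240,2]) if n=='top' else '')
    for k,(a,b,c,d) in win[n].items():
        P=C[b:d,a:c].reshape(-1,3); h=hsv[b:d,a:c].reshape(-1,3).astype(int)
        blue=(abs(h[:,0]-105)<15)&(h[:,1]>90); br=(abs(h[:,0]-15)<10)&(h[:,1]>90)
        if k=='jar':
            q=P[(P[:,2]>.070)&(P[:,2]<.09)]; print(k,'rim',len(q),q.min(0).round(4),q.max(0).round(4),((q.min(0)+q.max(0))/2).round(4))
        if k=='lid':
            q=P[blue&(P[:,2]>.02)]; m=q.mean(0); w,v=np.linalg.eigh(np.cov((q-m).T)); nn=v[:,0]*np.sign(v[2,0])
            print('lid blue',len(q),m.round(4),'extent mid',((q.min(0)+q.max(0))/2).round(4),'n',nn.round(3),np.degrees(np.arccos(nn[2])),np.degrees(np.arctan2(nn[1],nn[0])))
            q=P[br&(P[:,2]>.06)]; print('knob',len(q),q.mean(0).round(4),q.min(0).round(4),q.max(0).round(4))
        if k=='cart':
            q=P[P[:,2]>.05]; print('cart top',len(q),q.mean(0).round(4)if len(q) else '',q.max(0).round(4) if len(q) else '')
            q=P[P[:,2]>.012]; print('cart all',len(q),q.min(0).round(4),q.max(0).round(4),((q.min(0)+q.max(0))/2).round(4))
    a,b,c,d=win[n]['lid']; 
    t=[cv2.resize(im['pixels'][b:d,a:c],None,fx=6,fy=6,interpolation=cv2.INTER_CUBIC)]
    a,b,c,d=win[n]['cart'];t.append(cv2.resize(im['pixels'][b:d,a:c],None,fx=10,fy=10,interpolation=cv2.INTER_CUBIC))
    H=max(x.shape[0] for x in t); ims[n]=np.hstack([cv2.copyMakeBorder(x,0,H-x.shape[0],0,0,0) for x in t])
W=max(i.shape[1] for i in ims.values())
cv2.imwrite('pics/crop1.png',np.vstack([cv2.copyMakeBorder(i,0,0,0,W-i.shape[1],0) for i in ims.values()]))
E
```

```text
top liner z 0.004671970050690311
jar rim 147 [0.5367 0.1497 0.07  ] [0.6289 0.2393 0.0892] [0.5828 0.1945 0.0796]
lid blue 266 [ 0.6509 -0.1506  0.0756] extent mid [ 0.4384 -0.114   0.7104] n [-0.094 -0.992  0.083] 85.22683569825251 -95.43952079616993
knob 28 [ 0.6271 -0.1605  0.1393] [ 0.1836 -0.1735  0.0858] [ 0.6536 -0.0337  1.3762]
cart top 21 [ 0.4051 -0.0431  0.2503] [ 0.4506 -0.0337  1.3762]
cart all 90 [ 0.1836 -0.0595  0.016 ] [ 0.4589 -0.0283  1.3762] [ 0.3213 -0.0439  0.6961]
side liner z 
jar rim 353 [0.5359 0.1497 0.07  ] [0.6274 0.2414 0.0863] [0.5817 0.1956 0.0781]
lid blue 243 [ 0.6457 -0.1446  0.0735] extent mid [0.4267 0.1723 0.4387] n [-0.145 -0.756  0.638] 50.37760453127278 -100.87325163505484
knob 74 [ 0.6446 -0.1609  0.0848] [ 0.6345 -0.1758  0.0648] [ 0.6597 -0.1484  0.098 ]
cart top 39 [0.4141 0.0186 0.1393] [0.4498 0.5411 0.8345]
cart all 181 [ 0.1608 -0.0542  0.0129] [0.4614 0.5411 0.8345] [0.3111 0.2435 0.4237]
```

View pics/crop1.png

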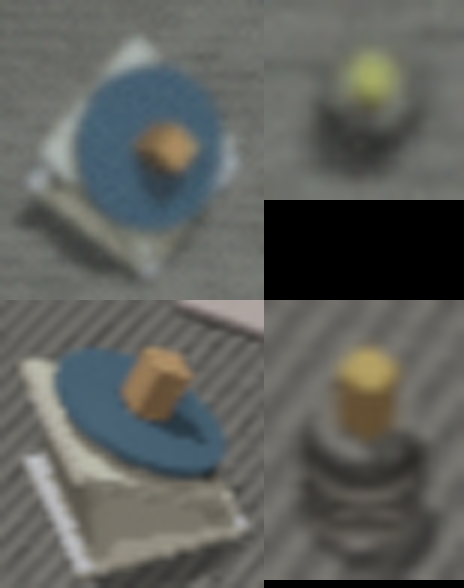

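The crops show a lid on the sloping rest with its knob gripable by side faces, and the cartridge with a brass stem standing up. Some depth pixels are empty, so I mask them and measure again.

```bash
cat >> h.py <<'E'
def steps(target_xyz=None, yaw=None):
    """remaining shift in tool axes (units of 4 cm) and turn (units of 4 deg) to bring TCP to target; yaw = world angle of closing axis (deg)"""
    s=readout.observe(); M=R.from_rotvec(s['ee_rot']).as_matrix(); p=np.asarray(s['position'])
    cur=np.degrees(np.arctan2(M[1,1],M[0,1]))
    print('t',round(s['clock'],2),'tcp',p.round(4),'closing axis',round(cur,2),'width',round(s['width'],3),'grip',round(s['gripper_force'],1),'F',np.round(s['force'],1))
    if target_xyz is not None: print(' shift units now',(M.T@(np.asarray(target_xyz)-p)/.04).round(3))
    if yaw is not None:
        d=((cur-yaw)+90)%180-90; print(' turn units',round(d/4,3))
        if target_xyz is not None:
            M2=M@R.from_euler('z',d,degrees=True).as_matrix(); print(' shift units after turn',(M2.T@(np.asarray(target_xyz)-p)/.04).round(3))
E
python3 - <<'E'
from h import *
ims={n:dict(np.load(f'/tmp/{n}.npz')) for n in('top','side')}
win={'top':{'lid':(268,120,312,170),'cart':(248,196,268,216),'trap':(105,118,150,160)},
     'side':{'lid':(203,102,247,150),'cart':(258,166,278,194),'trap':(50,225,120,290)}}
for n,im in ims.items():
    C=cloud(im); C[im['z_map']==0]=np.nan; hsv=cv2.cvtColor(im['pixels'],cv2.COLOR_BGR2HSV)
    for k,(a,b,c,d) in win[n].items():
        P=C[b:d,a:c].reshape(-1,3); h=hsv[b:d,a:c].reshape(-1,3).astype(int)
        v,u=np.mgrid[b:d,a:c]; uv=np.c_[u.ravel(),v.ravel()]
        ok=~np.isnan(P[:,0]); blue=ok&(abs(h[:,0]-105)<15)&(h[:,1]>90); br=ok&(h[:,0]<35)&(h[:,1]>70)
        if k=='lid':
            q=P[blue&(P[:,2]>.02)&(P[:,2]<.12)]
            for _ in range(4):
                A=np.c_[q[:,:2],np.ones(len(q))]; f=np.linalg.lstsq(A,q[:,2],rcond=None)[0]; r=abs(q[:,2]-A@f); q=q[r<max(.003,np.median(r)*2.5)]
            nn=np.array([-f[0],-f[1],1]);nn/=np.linalg.norm(nn)
            print(n,'lid',len(q),'mid',((q.min(0)+q.max(0))/2).round(4),'ext',np.ptp(q,0).round(3),'n',nn.round(3),'tilt',np.degrees(np.arccos(nn[2])).round(1),'az',np.degrees(np.arctan2(nn[1],nn[0])).round(1))
            q=P[br&(P[:,2]>.05)&(P[:,2]<.13)]; print(' knob',len(q),q.mean(0).round(4),q.min(0).round(4),q.max(0).round(4))
        elif k=='cart':
            br&=(h[:,2]>100); print(n,'stem px',uv[br].mean(0),br.sum(),'ray at z=.06',onplane(im,[uv[br].mean(0)],.06)[0].round(4))
            q=P[ok&(P[:,2]>.014)&(P[:,2]<.08)]; print(' cart',len(q),q.mean(0).round(4),q.min(0).round(4),q.max(0).round(4))
        else:
            q=P[ok&(P[:,2]>.05)]; print(n,k,q.min(0).round(3),q.max(0).round(3))
steps([.445,-.045,.2])
E
```

```text
top lid 220 mid [ 0.6528 -0.1569  0.0671] ext [0.081 0.075 0.045] n [-0.294 -0.405  0.866] tilt 30.0 az -125.9
 knob 40 [ 0.6451 -0.1647  0.0907] [ 0.6333 -0.1768  0.0751] [ 0.6598 -0.1536  0.1005]
top stem px [258.23076923 203.61538462] 13 ray at z=.06 [ 0.4431 -0.0426  0.06  ]
 cart 87 [ 0.4398 -0.0441  0.0407] [ 0.4251 -0.0595  0.016 ] [ 0.4589 -0.0283  0.0694]
top trap [0.602 0.354 0.05 ] [0.702 0.455 0.192]
side lid 237 mid [ 0.65   -0.1556  0.0673] ext [0.085 0.082 0.049] n [-0.326 -0.404  0.855] tilt 31.3 az -128.9
 knob 87 [ 0.6453 -0.162   0.0843] [ 0.6345 -0.1791  0.0569] [ 0.6622 -0.1484  0.098 ]
side stem px [268.13793103 173.72413793] 29 ray at z=.06 [ 0.4425 -0.0436  0.06  ]
 cart 172 [ 0.441  -0.0369  0.0376] [ 0.4264 -0.0542  0.0147] [ 0.4614 -0.0243  0.066 ]
side trap [0.602 0.354 0.05 ] [0.699 0.459 0.19 ]
t 0.1 tcp [ 0.158  -0.6042  0.226 ] closing axis -75.35 width 1.001 grip 0.0 F [-0.4 -0.2  0.2]
 shift units now [ 10.479 -11.71    0.666]
```

```bash
python3 -m creep '[[0.8,-0.9,0,0,1],[0.88,-0.98,0,0,1],[0.88,-0.98,0,0,1],[0.88,-0.98,0,0,1],[0.88,-0.98,0,0,1],[0.88,-0.98,0,0,0.5],[0.88,-0.98,0,0,0.5],[0.88,-0.98,0,0,0.5],[0.88,-0.98,0,0,0.5],[0.88,-0.98,0,0,0.5],[0.88,-0.98,0,0,0.5],[0.88,-0.98,0,0,0.5]]'; python3 -m creep '[[0,0,0,0,0.5],[0,0,0,0,0.5]]'
python3 - <<'E'
from h import *
im=grab('wrist','w1'); print(im['position'],im['camera_matrix'].tolist(),im['k1'])
steps([.443,-.043,.2])
E
```

```text
clock: 1.6
position: [0.4459, -0.0452, 0.2267]
ee_rot: [3.116, 0.4, -0.0]
force: [1.0, -0.4, -0.4]
width: 0.501
gripper_force: 0.0
clock: 1.85
position: [0.445, -0.0472, 0.2264]
ee_rot: [3.116, 0.401, -0.002]
force: [0.1, 0.2, 0.6]
width: 0.498
gripper_force: 0.0
[ 0.51282674 -0.02808452  0.38372129] [[284.8132890443566, 0.0, 257.57334917401823], [0.0, 284.8132890443566, 190.8714624564004], [0.0, 0.0, 1.0]] -0.006468433832597822
t 1.9 tcp [ 0.4448 -0.0478  0.2264] closing axis -75.42 width 0.498 grip 0.0 F [-0.8 -0.6 -0.5]
 shift units now [-0.014 -0.128  0.66 ]
```

View pics/w1.png

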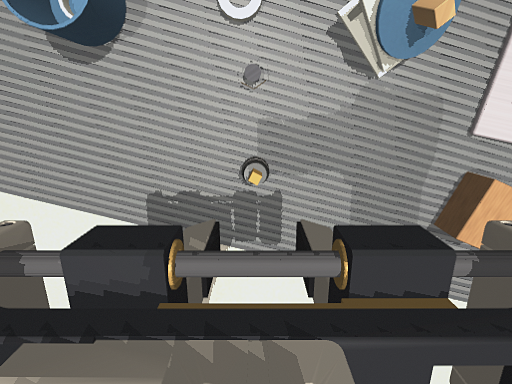

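The wrist view shows the stem at (255,177), the hex nut at (252,75), the jar at top left and the lid at top right. I take the stem's centre and yaw from its bright top face.

```bash
python3 - <<'E'
from h import *
im=dict(np.load('/tmp/wrist.npz')); C=cloud(im); C[im['z_map']==0]=np.nan
a,b,c,d=236,150,276,196
hsv=cv2.cvtColor(im['pixels'],cv2.COLOR_BGR2HSV)
h=hsv[b:d,a:c].astype(int); m=(h[...,0]<35)&(h[...,1]>80)
P=C[b:d,a:c]; z=P[...,2]; print('stem px',m.sum(),'z pct',np.nanpercentile(z[m],[5,50,75,95]).round(4),'liner',np.nanmedian(C[90:140,200:240,2]).round(4))
t=m&(z>np.nanpercentile(z[m],80)-.003)
v,u=np.nonzero(t); Q=onplane(im,np.c_[u+a,v+b],.064)
(cx,cy),wh,ang=cv2.minAreaRect((Q[:,:2]*1e4).astype(np.float32)); print('top centre',cx/1e4,cy/1e4,'size mm',np.array(wh)/10,'ang',ang,len(u))
q=P[(z>.012)&(z<.08)]; print('cart ext',q.min(0).round(4),q.max(0).round(4))
cv2.imwrite('pics/w1c.png',np.hstack([cv2.resize(im['pixels'][b:d,a:c],None,fx=10,fy=10,interpolation=cv2.INTER_NEAREST),cv2.cvtColor(cv2.resize(t.astype(np.uint8)*255,None,fx=10,fy=10,interpolation=cv2.INTER_NEAREST),cv2.COLOR_GRAY2BGR)]))
E
```

```text
stem px 155 z pct [0.0423 0.063  0.0637 0.0645] liner 0.0028
top centre 0.44121962890625 -0.04342830200195313 size mm [11.97839584 12.60709381] ang 77.3316650390625 112
cart ext [ 0.4249 -0.0611  0.0125] [ 0.4584 -0.0259  0.0651]
```

View pics/w1c.png

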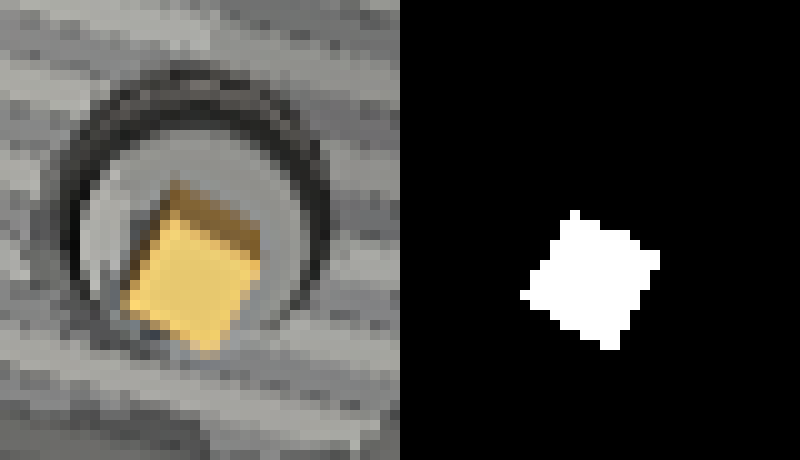

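The crop shows the full square top of the stem, with sides at about 77° and -13°. I line the closing axis up with -102.7° and go down.

```bash
python3 -m creep '[[0,0,0,1,0.5],[0,0,0,1,0.5],[0,0,0,1,0.5],[0,0,0,1,0.5],[0,0,0,1,0.5],[0,0,0,1,0.5],[0,0,0,0.8,0.5],[0,0,0,0,0.5],[0,0,0,0,0.5]]'
python3 - <<'E'
from h import *
steps([.4415,-.0434,.0445],-102.7)
E
```

```text
clock: 3.02
position: [0.4452, -0.0474, 0.2267]
ee_rot: [3.122, -0.344, -0.0]
force: [-0.5, 0.6, 0.0]
width: 0.498
gripper_force: 0.0
t 3.02 tcp [ 0.4452 -0.0474  0.2267] closing axis -102.56 width 0.498 grip 0.0 F [-0.5  0.6  0. ]
 shift units now [-0.112 -0.08   4.555]
 turn units 0.035
 shift units after turn [-0.113 -0.079  4.555]
```

```bash
python3 -m creep '[[-0.11,-0.08,0.5,0,0.5],[0,0,0.8,0,0.5],[0,0,0.8,0,0.5],[0,0,0.8,0,0.5],[0,0,0.8,0,0.5],[0,0,0.4,0,0.5],[0,0,0.25,0,0.5],[0,0,0.2,0,0.5],[0,0,0,0,0.5],[0,0,0,0,0.5]]'
python3 - <<'E'
from h import *
steps([.4415,-.0434,.0445],-102.7)
E
```

```text
clock: 4.28
position: [0.4423, -0.0426, 0.0452]
ee_rot: [3.123, -0.343, 0.001]
force: [0.2, -0.4, -0.2]
width: 0.497
gripper_force: 0.0
t 4.28 tcp [ 0.4423 -0.0426  0.0452] closing axis -102.55 width 0.497 grip 0.0 F [ 0.2 -0.4 -0.2]
 shift units now [-0.015  0.024  0.017]
 turn units 0.038
 shift units after turn [-0.015  0.024  0.017]
```

```bash
python3 -m creep '[[0,0,0,0,0.3],[0,0,0,0,0.05],[0,0,0,0,0.05],[0,0,0,0,0.05],[0,0,0,0,0.05],[0,0,0,0,0.05],[0,0,-0.1,0,0.05],[0,0,-0.4,0,0.05],[0,0,-0.7,0,0.05],[0,0,-0.8,0,0.05],[0,0,-0.8,0,0.05],[0,0,-0.7,0,0.05]]' 30
python3 - <<'E'
from h import *
C=onplane
steps([.582,.195,.20])
E
```

```text
clock: 5.78
position: [0.4418, -0.0425, 0.1862]
ee_rot: [-3.123, 0.343, -0.001]
force: [-0.1, -0.2, -0.9]
width: 0.126
gripper_force: 29.9
t 5.78 tcp [ 0.4418 -0.0425  0.1862] closing axis -102.54 width 0.126 grip 29.9 F [-0.1 -0.2 -0.9]
 shift units now [ 2.131 -6.557 -0.344]
```

```bash
python3 -m creep '[[0.05,-0.4,-0.2,0,0.05],[0.05,-0.7,-0.1,0,0.05],[0.05,-0.9,0,0,0.05],[0.05,-0.9,0,0,0.05],[0.05,-0.9,0,0,0.05],[0.05,-0.9,0,0,0.05],[0.1,-0.9,0,0,0.05],[0.1,-0.6,0,0,0.05],[0.1,-0.35,0,0,0.05],[0,0,0,0,0.05],[0,0,0,0,0.05]]'
python3 - <<'E'
from h import *
im=grab('wrist','w2'); steps([.582,.195,.20])
C=cloud(im); C[im['z_map']==0]=np.nan
hsv=cv2.cvtColor(im['pixels'],cv2.COLOR_BGR2HSV).astype(int)
z=C[...,2]; m=(np.hypot(C[...,0]-.582,C[...,1]-.195)<.06)
r=C[m&(z>.074)&(z<.088)][:,:2]
def fit(r):
    A=np.c_[2*r,np.ones(len(r))]; s=np.linalg.lstsq(A,(r**2).sum(1),rcond=None)[0]; return s[:2],np.sqrt(s[2]+s[:2]@s[:2])
print('rim n',len(r),'circle',fit(r),'z',np.nanmedian(z[m&(z>.074)&(z<.088)]))
w=m&(z>.015)&(z<.03)&(hsv[...,1]<70); q=C[w]; print('ring',len(q),q[:,2].mean().round(4) if len(q) else '',fit(q[:,:2]) if len(q)>20 else '')
f=m&(z<.013); print('floor z',np.nanmedian(z[f]) , f.sum())
E
```

```text
clock: 7.15
position: [0.522, 0.2069, 0.1964]
ee_rot: [3.122, -0.345, -0.001]
force: [0.4, -0.4, -0.4]
width: 0.122
gripper_force: 29.9
t 7.2 tcp [0.522  0.2067 0.1965] closing axis -102.62 width 0.127 grip 29.9 F [-0.2 -1.3 -1.4]
 shift units now [ 1.527 -0.042 -0.088]
rim n 1517 circle (array([0.58076679, 0.19533189]), np.float64(0.04332963317294378)) z 0.08099072599169338
ring 517 0.0219 (array([0.58088146, 0.19524781]), np.float64(0.021893844210399607))
floor z 0.008252122496307523 4290
```

View pics/w2.png

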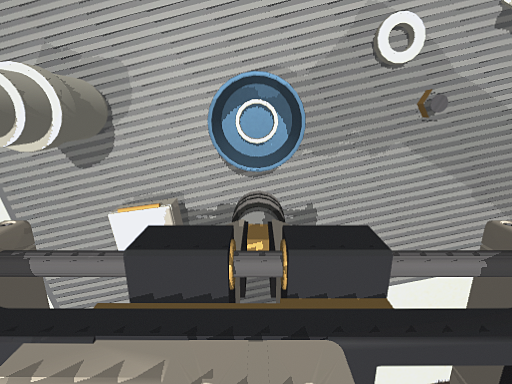

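The wrist view shows the jar open and empty, with the white ring at (257,121) and the cartridge hanging from the fingers at (258,235). The ring fit gives (0.5808, 0.1953) with its top at z 0.022, which agrees with the rim fit.

```bash
python3 -m creep '[[0.4,0,0,0,0.05],[0.5,-0.02,0,0,0.05],[0.4,-0.01,0,0,0.05],[0.2,0,0,0,0.05],[0,0,0.4,0,0.05],[0,0,0.8,0,0.05],[0,0,0.6,0,0.05],[0,0,0.2,0,0.05],[0,0,0,0,0.05],[0,0,0,0,0.05]]'
python3 - <<'E'
from h import *
steps([.5808,.1953,.05])
E
```

```text
clock: 8.45
position: [0.5815, 0.1965, 0.1176]
ee_rot: [-3.122, 0.343, -0.002]
force: [-0.2, -0.0, -0.9]
width: 0.125
gripper_force: 29.9
t 8.45 tcp [0.5815 0.1965 0.1176] closing axis -102.54 width 0.125 grip 29.9 F [-0.2 -0.  -0.9]
 shift units now [-0.013  0.036  1.691]
```

```bash
python3 -m creep '[[-0.01,0.035,0.3,0,0.05],[0,0,0.4,0,0.05],[0,0,0.3,0,0.05],[0,0,0.2,0,0.05],[0,0,0.1,0,0.05],[0,0,0.1,0,0.05],[0,0,0.1,0,0.05],[0,0,0.08,0,0.05],[0,0,0.05,0,0.05],[0,0,0,0,0.05]]'
python3 - <<'E'
from h import *
steps([.5808,.1953,.05])
E
```

```text
clock: 9.7
position: [0.5804, 0.1948, 0.0514]
ee_rot: [3.123, -0.343, -0.0]
force: [-0.1, 1.3, -1.4]
width: 0.129
gripper_force: 29.9
t 9.7 tcp [0.5804 0.1948 0.0514] closing axis -102.55 width 0.129 grip 29.9 F [-0.1  1.3 -1.4]
 shift units now [ 0.008 -0.015  0.036]
```

Bottom at about z 0.0095, already inside the ring. I go down in small steps until there is contact.

```bash
python3 -m creep '[[0,0,0.025,0,0.05],[0,0,0.025,0,0.05],[0,0,0,0,0.05]]'; python3 -m creep '[[0,0,0.025,0,0.05],[0,0,0,0,0.05]]'
```

```text
clock: 10.07
position: [0.5805, 0.1948, 0.0497]
ee_rot: [-3.123, 0.343, -0.0]
force: [-0.6, -1.0, 0.6]
width: 0.127
gripper_force: 29.9
clock: 10.32
position: [0.5807, 0.1948, 0.0496]
ee_rot: [3.123, -0.343, 0.001]
force: [-3.2, -2.3, 9.3]
width: 0.128
gripper_force: 30.0
```

Contact of about 9 N at the expected floor height. I release with a narrow opening and rise.

```bash
python3 -m creep '[[0,0,-0.02,0,0.15],[0,0,0,0,0.2],[0,0,0,0,0.25],[0,0,0,0,0.25],[0,0,-0.1,0,0.25],[0,0,-0.4,0,0.25],[0,0,-0.8,0,0.25],[0,0,-0.9,0,0.25],[0,0,-0.9,0,0.25],[0,0,-0.7,0,0.25],[-0.8,0,0,0,0.25],[-0.8,0,0,0,0.25]]'
python3 -m creep '[[0,0,0,0,0.25],[0,0,0,0,0.25]]'
python3 - <<'E'
from h import *
im=grab('wrist','w3'); steps([.65,-.16,.226],-37.5)
C=cloud(im); C[im['z_map']==0]=np.nan; z=C[...,2]
hsv=cv2.cvtColor(im['pixels'],cv2.COLOR_BGR2HSV).astype(int)
m=(np.hypot(C[...,0]-.581,C[...,1]-.195)<.038)&(hsv[...,0]<35)&(hsv[...,1]>80)
t=m&(z>np.nanmax(z[m])-.004); q=C[t]; print('stem top',len(q),q.mean(0).round(4),np.ptp(q,axis=0).round(4))
m=(np.hypot(C[...,0]-.581,C[...,1]-.195)<.06)&(z>.074)&(z<.088); r=C[m][:,:2]
A=np.c_[2*r,np.ones(len(r))]; s=np.linalg.lstsq(A,(r**2).sum(1),rcond=None)[0]; print('rim',s[:2])
cv2.imwrite('pics/w3c.png',cv2.resize(im['pixels'][40:220,150:370],None,fx=3,fy=3))
E
```

```text
clock: 11.82
position: [0.5175, 0.2092, 0.2029]
ee_rot: [-3.122, 0.344, -0.003]
force: [0.1, 0.3, 0.6]
width: 0.249
gripper_force: 0.0
clock: 12.08
position: [0.5187, 0.2086, 0.2023]
ee_rot: [-3.122, 0.344, -0.003]
force: [0.7, -0.1, -0.6]
width: 0.245
gripper_force: 0.0
t 12.12 tcp [0.5189 0.2084 0.2019] closing axis -102.6 width 0.251 grip 0.0 F [0.8 0.4 0.4]
 shift units now [ 5.208  8.272 -0.598]
 turn units -16.274
 shift units after turn [-5.31   8.207 -0.598]
stem top 97 [0.5473 0.2015 0.2872] [0.009  0.0277 0.004 ]
rim [0.5806295  0.19534073]
```

View pics/w3c.png

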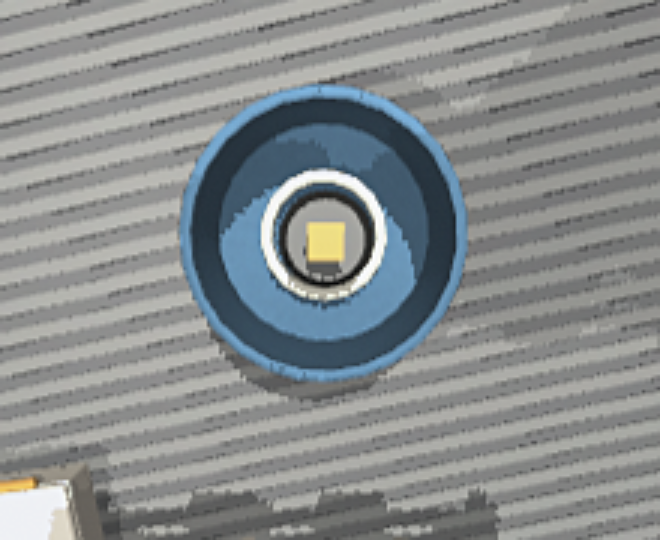

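The crop shows the cartridge upright in the middle of the white ring, with its stem at (326,242) and the jar unmoved. On to the lid: back off so the camera can see it, and turn the closing axis to -37.5°.

```bash
python3 -m creep '[[0.2,0.4,-0.3,0,0.25],[0.4,0.8,-0.3,0,0.25],[0.4,0.9,0,0,0.25],[0.4,0.9,0,0,0.25],[0.45,0.95,0,0,0.25],[0.45,0.95,0,0,0.25],[0.45,0.95,0,0,0.45],[0.45,0.95,0,0,0.45],[0.45,0.95,0,0,0.45],[0.4,0.95,0,0,0.45],[0.4,0.9,0,0,0.45],[0,0.2,0,0,0.45]]'
python3 -m creep '[[0,0,0,-1,0.45],[0,0,0,-1,0.45],[0,0,0,-1,0.45],[0,0,0,-1,0.45],[0,0,0,-1,0.45],[0,0,0,-1,0.45],[0,0,0,-1,0.45],[0,0,0,-1,0.45],[0,0,0,-1,0.45],[0,0,0,-1,0.45],[0,0,0,-1,0.45],[0,0,0,-1,0.45]]'
python3 -m creep '[[0,0,0,-1,0.45],[0,0,0,-1,0.45],[0,0,0,-1,0.45],[0,0,0,-1,0.45],[0,0,0,-0.27,0.45],[0,0,0,0,0.45],[0,0,0,0,0.45]]'
cat > lid.py <<'E'
from h import *
im=grab('wrist','w4'); C=cloud(im); C[im['z_map']==0]=np.nan; z=C[...,2]
hsv=cv2.cvtColor(im['pixels'],cv2.COLOR_BGR2HSV).astype(int); H,S=hsv[...,0],hsv[...,1]
near=np.hypot(C[...,0]-.65,C[...,1]+.16)<.07
q=C[near&(abs(H-105)<15)&(S>80)&(z>.03)&(z<.12)]
for _ in range(4):
    A=np.c_[q[:,:2],np.ones(len(q))]; f=np.linalg.lstsq(A,q[:,2],rcond=None)[0]; r=abs(q[:,2]-A@f); q=q[r<.003]
n=np.array([-f[0],-f[1],1]); n/=np.linalg.norm(n); az=np.degrees(np.arctan2(n[1],n[0]))
# in-plane coordinates: circle by min enclosing circle
e1=np.array([np.cos(np.radians(az+90)),np.sin(np.radians(az+90)),0]); e2=np.cross(n,e1); m=q.mean(0)
Q=np.c_[(q-m)@e1,(q-m)@e2]; (cx,cy),rad=cv2.minEnclosingCircle((Q*1e3).astype(np.float32)); c=m+(cx*e1+cy*e2)/1e3
print('plane n',n.round(3),'tilt',np.degrees(np.arccos(n[2])).round(2),'az',az.round(2),'centre',c.round(4),'rad mm',rad)
k=C[near&(H<30)&(S>70)&(z>.06)]; hn=(k-c)@n; kt=k[hn>.027]
print('knob n',len(k),'top h',np.percentile(hn,[50,95]).round(4),'top mean',kt.mean(0).round(4),'expected',(c+.03*n).round(4))
T=np.c_[(kt-c)@e1,(kt-c)@e2]; print('knob top in-plane mm, rect',cv2.minAreaRect((T*1e3).astype(np.float32)))
g=c+.023*n; print('grasp',g.round(4)); steps([g[0],g[1],g[2]-.0188],az+90)
E
python3 lid.py
```

```text
clock: 13.62
position: [0.6065, -0.2174, 0.2247]
ee_rot: [3.12, -0.352, -0.001]
force: [-0.9, -0.2, -0.5]
width: 0.451
gripper_force: 0.0
clock: 15.12
position: [0.6067, -0.2123, 0.2253]
ee_rot: [-2.991, -0.96, -0.0]
force: [0.2, 0.0, -0.1]
width: 0.453
gripper_force: 0.0
clock: 16.0
position: [0.6065, -0.2125, 0.2253]
ee_rot: [2.818, 1.389, -0.0]
force: [0.3, -0.5, -0.4]
width: 0.449
gripper_force: 0.0
plane n [-0.302 -0.397  0.867] tilt 29.93 az -127.26 centre [ 0.6499 -0.1586  0.0656] rad mm 47.927093505859375
knob n 3786 top h [0.2408 0.2431] top mean [ 0.6299 -0.1971  0.2919] expected [ 0.6408 -0.1705  0.0916]
knob top in-plane mm, rect ((6.657989501953125, 40.565956115722656), (100.38285827636719, 80.4186782836914), 89.60615539550781)
grasp [ 0.6429 -0.1678  0.0855]
t 16.05 tcp [ 0.6065 -0.2125  0.2254] closing axis -37.51 width 0.455 grip 0.0 F [ 0.   0.2 -0.5]
 shift units now [1.442 0.04  3.966]
 turn units -0.063
 shift units after turn [1.442 0.046 3.966]
```

View pics/w4.png

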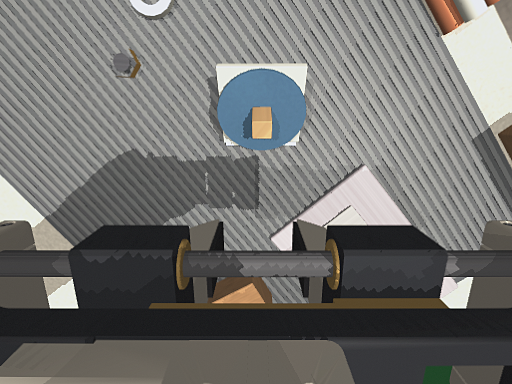

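The wrist view shows the lid at (262,108) and its knob at (262,124), square to the image axes. The fit is sound: tilt 29.9°, radius 47.9 mm. I go above the knob, then down, with the pads on its two side faces.

```bash
python3 -m creep '[[0.3,0.01,0,-0.06,0.45],[0.5,0.02,0.2,0,0.45],[0.4,0.01,0.6,0,0.45],[0.24,0,0.6,0,0.45],[0,0,0.6,0,0.45],[0,0,0.6,0,0.45],[0,0,0.4,0,0.45],[0,0,0.2,0,0.45],[0,0,0,0,0.45],[0,0,0,0,0.45]]'
python3 - <<'E'
from h import *
steps([.6427,-.1681,.0676],-37.3)
E
```

```text
clock: 17.3
position: [0.6433, -0.1677, 0.0982]
ee_rot: [2.814, 1.396, 0.002]
force: [0.3, -0.5, -0.2]
width: 0.452
gripper_force: 0.0
t 17.3 tcp [ 0.6433 -0.1677  0.0982] closing axis -37.23 width 0.452 grip 0.0 F [ 0.3 -0.5 -0.2]
 shift units now [-0.019 -0.007  0.766]
 turn units 0.017
 shift units after turn [-0.019 -0.007  0.766]
```

```bash
python3 -m creep '[[-0.02,0,0.3,0,0.45],[0,0,0.25,0,0.45],[0,0,0.15,0,0.45],[0,0,0.06,0,0.45],[0,0,0,0,0.45],[0,0,0,0,0.3],[0,0,0,0,0.1],[0,0,0,0,0.1],[0,0,0,0,0.1],[0,0,0,0,0.1]]' 15
python3 - <<'E'
from h import *
steps([.6427,-.1681,.0676],-37.3)
E
```

```text
clock: 18.55
position: [0.6434, -0.169, 0.0675]
ee_rot: [2.813, 1.395, 0.003]
force: [4.1, -2.8, 0.9]
width: 0.218
gripper_force: 15.0
t 18.55 tcp [ 0.6434 -0.169   0.0675] closing axis -37.25 width 0.218 grip 15.0 F [ 4.1 -2.8  0.9]
 shift units now [ 0.007 -0.026 -0.002]
 turn units 0.013
 shift units after turn [ 0.007 -0.026 -0.002]
```

Gripped at 20 mm. Now lift gently.

```bash
python3 -m creep '[[0,0,-0.1,0,0.1],[0,0,-0.2,0,0.1],[0,0,-0.4,0,0.1],[0,0,-0.6,0,0.1],[0,0,-0.7,0,0.1],[0,0,-0.7,0,0.1],[0,0,-0.3,0,0.1],[0,0,0,0,0.1],[0,0,0,0,0.1]]'
cat > held.py <<'E'
from h import *
import sys
def held(n='side'):
    im=grab(n,sys.argv[1] if len(sys.argv)>1 else None); C=cloud(im); C[im['z_map']==0]=np.nan
    s=readout.observe(); p=np.asarray(s['position']); z=C[...,2]
    hsv=cv2.cvtColor(im['pixels'],cv2.COLOR_BGR2HSV).astype(int)
    q=C[(np.hypot(C[...,0]-p[0],C[...,1]-p[1])<.075)&(abs(hsv[...,0]-105)<15)&(hsv[...,1]>80)&(z<p[2]+.05)&(z>p[2]-.06)]
    for _ in range(5):
        A=np.c_[q[:,:2],np.ones(len(q))]; f=np.linalg.lstsq(A,q[:,2],rcond=None)[0]; r=abs(q[:,2]-A@f); q=q[r<.004]
    nn=np.array([-f[0],-f[1],1]); nn/=np.linalg.norm(nn)
    print(n,len(q),'tilt',np.degrees(np.arccos(nn[2])).round(2),'az',np.degrees(np.arctan2(nn[1],nn[0])).round(1),'mid-tcp',((q.min(0)+q.max(0))/2-p).round(4))
held('side'); held('top'); steps()
E
python3 held.py s5
```

```text
clock: 19.68
position: [0.6414, -0.1684, 0.1857]
ee_rot: [-2.813, -1.396, 0.003]
force: [-0.1, 0.7, -2.3]
width: 0.216
gripper_force: 15.0
side 271 tilt 29.29 az -128.5 mid-tcp [0.0072 0.0191 0.0021]Traceback (most recent call last):
  File "held.py", line 12, in <module>
    held('side'); held('top'); steps()
                  ~~~~^^^^^^^
  File "held.py", line 11, in held
    print(n,len(q),'tilt',np.degrees(np.arccos(nn[2])).round(2),'az',np.degrees(np.arctan2(nn[1],nn[0])).round(1),'mid-tcp',((q.min(0)+q.max(0))/2-p).round(4))
                                                                                                                              ~~~~~^^^
    return umr_minimum(a, axis, None, out, keepdims, initial, where)
ValueError: zero-size array to reduction operation minimum which has no identity
```

The lid is held at 29° and has not swung. The tool can't tilt, so I will land the lid's low edge on the near rim and roll it level there. First I move above the jar.

```bash
python3 - <<'E'
from h import *
steps([.5698,.1811,.17],-37.3)
E
```

```text
t 19.77 tcp [ 0.6414 -0.1684  0.1856] closing axis -37.22 width 0.219 grip 15.0 F [ 0.5 -0.2 -2.3]
 shift units now [ 5.874 -6.71   0.397]
 turn units 0.019
 shift units after turn [ 5.865 -6.718  0.397]
```

```bash
python3 -m creep '[[0.15,-0.2,0,0,0.1],[0.4,-0.4,0,0,0.1],[0.6,-0.7,0,0,0.1],[0.7,-0.8,0,0,0.1],[0.75,-0.85,0,0,0.1],[0.75,-0.85,0,0,0.1],[0.75,-0.85,0,0,0.1],[0.7,-0.8,0,0,0.1],[0.6,-0.7,0,0,0.1],[0.35,-0.4,0.1,0,0.1],[0.12,-0.17,0.1,0,0.1],[0,0,0,0,0.1]]'
python3 -m creep '[[0,0,0.1,0,0.1],[0,0,0,0,0.1]]'
sed -i "s/held('top'); //" held.py; python3 held.py s6; python3 - <<'E'
from h import *
steps([.5698,.1811,.1122],-37.3)
im=dict(np.load('/tmp/side.npz')); cv2.imwrite('pics/s6c.png',cv2.resize(im['pixels'][120:270,90:270],None,fx=4,fy=4)[:600,:720])
E
```

```text
clock: 21.28
position: [0.5694, 0.1818, 0.1786]
ee_rot: [2.813, 1.398, -0.001]
force: [-0.1, -1.0, -1.7]
width: 0.212
gripper_force: 15.0
clock: 21.52
position: [0.5704, 0.1799, 0.1745]
ee_rot: [2.815, 1.394, -0.001]
force: [-0.5, 1.1, -2.4]
width: 0.216
gripper_force: 15.0
side 257 tilt 29.39 az -129.1 mid-tcp [0.0064 0.0291 0.0021]
t 21.57 tcp [0.5704 0.1802 0.1747] closing axis -37.32 width 0.213 grip 15.0 F [ 0.2 -0.1 -2.1]
t 21.57 tcp [0.5704 0.1802 0.1747] closing axis -37.32 width 0.213 grip 15.0 F [ 0.2 -0.1 -2.1]
 shift units now [ 0.011 -0.026  1.562]
 turn units -0.004
 shift units after turn [ 0.011 -0.026  1.562]
```

View pics/s6c.png

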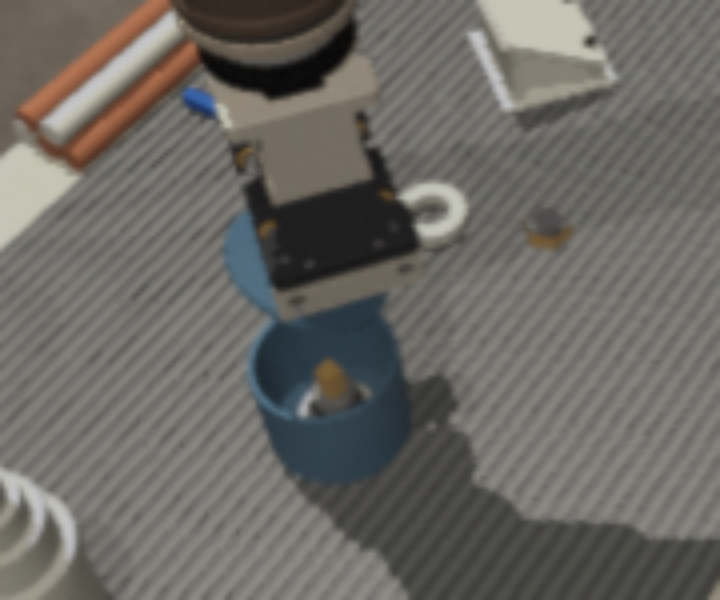

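The side crop shows the tilted lid behind the gripper at (250,260), above the jar's mouth, with the cartridge upright at (335,390). Descending to just above the rim, then probing for contact.

```bash
python3 -m creep '[[0.01,-0.026,0.3,0,0.1],[0,0,0.4,0,0.1],[0,0,0.4,0,0.1],[0,0,0.25,0,0.1],[0,0,0.1,0,0.1],[0,0,0,0,0.1],[0,0,0,0,0.1]]' 12
python3 -m creep '[[0,0,0.03,0,0.1],[0,0,0,0,0.1]]'; python3 -m creep '[[0,0,0.03,0,0.1],[0,0,0,0,0.1]]'; python3 -c "
from h import *
steps([.5698,.1811,.1122])"
```

```text
clock: 22.45
position: [0.57, 0.1824, 0.1174]
ee_rot: [2.814, 1.396, 0.001]
force: [-0.1, -0.0, -2.8]
width: 0.214
gripper_force: 12.0
clock: 22.7
position: [0.5697, 0.1821, 0.1159]
ee_rot: [2.814, 1.396, 0.0]
force: [0.3, 0.5, -1.8]
width: 0.213
gripper_force: 12.0
clock: 22.95
position: [0.5695, 0.1821, 0.1144]
ee_rot: [2.814, 1.396, -0.0]
force: [0.8, -0.6, -1.7]
width: 0.216
gripper_force: 12.0
t 22.95 tcp [0.5695 0.1821 0.1144] closing axis -37.23 width 0.216 grip 12.0 F [ 0.8 -0.6 -1.7]
 shift units now [-0.017  0.021  0.055]
```

```bash
python3 -m creep '[[-0.01,0.02,0.03,0,0.1],[0,0,0,0,0.1]]'; python3 -m creep '[[0,0,0.03,0,0.1],[0,0,0,0,0.1]]';  python3 -m creep '[[0,0,0.03,0,0.1],[0,0,0,0,0.1]]'
```

```text
clock: 23.2
position: [0.57, 0.1812, 0.1132]
ee_rot: [2.814, 1.396, -0.0]
force: [-0.3, 0.6, -2.8]
width: 0.219
gripper_force: 12.0
clock: 23.45
position: [0.5701, 0.1814, 0.1122]
ee_rot: [2.814, 1.396, 0.0]
force: [0.2, -0.9, -1.0]
width: 0.219
gripper_force: 12.0
clock: 23.7
position: [0.5706, 0.1817, 0.1114]
ee_rot: [2.814, 1.396, 0.002]
force: [1.6, 0.9, 2.3]
width: 0.218
gripper_force: 12.0
```

Contact at the predicted height. First half of the roll.

```bash
python3 -m creep '[[0.045,0,0.03,0,0.1],[0.045,0,0.03,0,0.1],[0.045,0,0.035,0,0.1],[0.045,0,0.04,0,0.1],[0,0,0,0,0.1]]'; python3 held.py; python3 -m creep '[[0.04,0,0.04,0,0.1],[0.04,0,0.04,0,0.1],[0,0,0,0,0.1]]'; python3 held.py
```

```text
clock: 24.32
position: [0.5747, 0.1874, 0.1054]
ee_rot: [-2.814, -1.396, -0.001]
force: [3.0, 1.0, 2.1]
width: 0.222
gripper_force: 12.0
side 80 tilt 36.58 az 149.2 mid-tcp [ 0.0029  0.0322 -0.0139]
t 24.38 tcp [0.5745 0.1873 0.1054] closing axis -37.22 width 0.216 grip 12.0 F [2.4 2.2 1.8]
clock: 24.75
position: [0.5762, 0.1897, 0.102]
ee_rot: [-2.814, -1.396, 0.001]
force: [3.4, 0.4, 1.6]
width: 0.215
gripper_force: 12.0
side 77 tilt 33.81 az 153.6 mid-tcp [ 0.0014  0.0266 -0.0149]
t 24.8 tcp [0.5762 0.1896 0.1021] closing axis -37.22 width 0.216 grip 12.0 F [ 2.1 -0.1  0.3]
```

```bash
cat > tilt.py <<'E'
from h import *
im=grab('wrist'); C=cloud(im); C[im['z_map']==0]=np.nan; z=C[...,2]
hsv=cv2.cvtColor(im['pixels'],cv2.COLOR_BGR2HSV).astype(int)
J=np.array([.5807,.1953]); u=(C[...,:2]-J)@np.array([.607,.795])
b=(np.hypot(C[...,0]-J[0],C[...,1]-J[1])<.065)&(abs(hsv[...,0]-105)<15)&(hsv[...,1]>80)&(u>.008)
q=C[b&(z>.083)&(z<.14)]
for _ in range(6):
    A=np.c_[q[:,:2],np.ones(len(q))]; f=np.linalg.lstsq(A,q[:,2],rcond=None)[0]; r=abs(q[:,2]-A@f); q=q[r<.002]
nn=np.array([-f[0],-f[1],1]); nn/=np.linalg.norm(nn)
uq=(q[:,:2]-J)@[.607,.795]; wq=(q[:,:2]-J)@[.795,-.607]
print(len(q),'tilt',np.degrees(np.arccos(nn[2])).round(2),'az',np.degrees(np.arctan2(nn[1],nn[0])).round(1),'top z at J',(f@np.r_[J,1]).round(4),'far edge u',uq.max().round(4),'w range',wq.min().round(4),wq.max().round(4),'zmax',q[:,2].max().round(4))
steps()
E
python3 tilt.py
```

```text
7947 tilt 13.86 az -127.2 top z at J 0.0987 far edge u 0.0474 w range -0.0487 0.0441 zmax 0.1116
t 24.85 tcp [0.5761 0.1896 0.1021] closing axis -37.23 width 0.214 grip 12.0 F [ 2.2  0.9 -0.6]
```

Tilt is 13.9° about the right axis, as predicted. The lid looks slightly off sideways, so I fit its edge.

```bash
cat > edge.py <<'E'
from h import *
from scipy.optimize import least_squares
im=dict(np.load('/tmp/wrist.npz')); C=cloud(im); C[im['z_map']==0]=np.nan; z=C[...,2]
J=np.array([.5807,.1953]); ux=np.array([.607,.795]); wx=np.array([.795,-.607])
hsv=cv2.cvtColor(im['pixels'],cv2.COLOR_BGR2HSV).astype(int)
U=(C[...,:2]-J)@ux; W=(C[...,:2]-J)@wx
blue=(abs(hsv[...,0]-105)<15)&(hsv[...,1]>80)&(np.hypot(U,W)<.065)
q=blue&(z>.083)&(z<.14)&(U>.008); P=C[q]
for _ in range(6):
    A=np.c_[P[:,:2],np.ones(len(P))]; f=np.linalg.lstsq(A,P[:,2],rcond=None)[0]; P=P[abs(P[:,2]-A@f)<.002]
res=abs(z-(C[...,0]*f[0]+C[...,1]*f[1]+f[2]))
on=blue&(res<.0025); u,w=U[on],W[on]; ct=np.sqrt(1/(1+f[0]**2+f[1]**2)); u=u/ct
th=np.arctan2(w,u); E=[]
for a in np.radians(np.arange(-80,81,4)):
    s=abs(th-a)<.035
    if s.sum()>5:
        i=np.argmax(np.hypot(u,w)*s); E.append((u[i],w[i]))
E=np.array(E); g=least_squares(lambda p:np.hypot(E[:,0]-p[0],E[:,1]-p[1])-.048,[0,0],loss='soft_l1',f_scale=.0007)
print('flange top centre u,w mm',(g.x[0]*ct*1e3).round(2),(g.x[1]*1e3).round(2),'resid mm',(g.fun*1e3).round(1))
# jar wall points seen, below rim
j=(abs(hsv[...,0]-105)<15)&(hsv[...,1]>80)&(z>.02)&(z<.075)&(np.hypot(U,W)<.06)&(np.hypot(U,W)>.04)
print('jar wall pts',j.sum()); 
if j.sum()>30:
    r=np.c_[U[j],W[j]]; g=least_squares(lambda p:np.hypot(r[:,0]-p[0],r[:,1]-p[1])-.046,[0,0],loss='soft_l1',f_scale=.0007); print('jar centre u,w mm',(g.x*1e3).round(2))
E
python3 edge.py
```

```text
flange top centre u,w mm 0.48 -2.33 resid mm [-0.9 -0.5 -0.6 -0.3 -0.4 -0.5 -0.1 -0.2 -0.2 -0.1  0.1 -0.1  0.2  0.1
  0.1 -0.1  0.4  0.1  0.3  0.3  0.3  0.   0.2  0.3  0.4  0.1  0.3 -0.2
  0.   0.1 -0.1 -0.2  0.1 -0.  -0.3 -0.6 -0.7 -0.4 -0.8 -0.5 -0.8]
jar wall pts 381
jar centre u,w mm [-0.12 -0.44]
```

The lid sits about 2 mm off in tool y and 1.5 mm far in x. I correct both during the rest of the roll.

```bash
python3 -m creep '[[0.0,0.045,0,0,0.1],[0.035,0,0.04,0,0.1],[0.035,0,0.045,0,0.1],[0.025,0,0.045,0,0.1],[0,0,0,0,0.1]]'; python3 tilt.py; python3 edge.py
```

```text
clock: 25.48
position: [0.5799, 0.1916, 0.0968]
ee_rot: [2.814, 1.396, -0.001]
force: [-1.5, 0.1, -0.7]
width: 0.215
gripper_force: 12.0
8187 tilt 6.56 az -126.8 top z at J 0.0926 far edge u 0.0494 w range -0.047 0.046 zmax 0.0997
t 25.52 tcp [0.5801 0.1914 0.0968] closing axis -37.23 width 0.22 grip 12.0 F [ 0.2  0.8 -1.1]
flange top centre u,w mm 1.52 -0.53 resid mm [-0.7 -0.5 -0.5 -0.7 -0.2 -0.4 -0.5 -0.2 -0.2 -0.3 -0.1  0.1 -0.2  0.1
  0.3  0.3  0.3  0.4  0.3  0.2  0.3  0.1  0.2  0.5  0.1  0.1  0.3  0.
 -0.1  0.2 -0.2 -0.3 -0.1 -0.2 -0.5 -0.3 -0.3 -0.5 -0.6 -0.7 -0.9]
jar wall pts 284
jar centre u,w mm [-0.1  -0.41]
```

```bash
python3 -m creep '[[0.01,0,0.03,0,0.1],[0.01,0,0.03,0,0.1],[0.005,0,0.03,0,0.1],[0,0,0,0,0.1]]'; python3 tilt.py; python3 edge.py
```

```text
clock: 26.02
position: [0.5811, 0.1928, 0.0937]
ee_rot: [-2.814, -1.396, -0.002]
force: [1.5, 2.3, 1.0]
width: 0.213
gripper_force: 12.0
8211 tilt 2.69 az -127.0 top z at J 0.0896 far edge u 0.0502 w range -0.0471 0.0468 zmax 0.0935
t 26.07 tcp [0.5811 0.1927 0.0937] closing axis -37.22 width 0.216 grip 12.0 F [0.8 1.4 0.3]
flange top centre u,w mm 1.9 -0.29 resid mm [-0.7 -0.3 -0.5 -0.4 -0.3 -0.5 -0.4 -0.2 -0.2 -0.3 -0.2 -0.1 -0.1  0.2
  0.2  0.2  0.2  0.4  0.1  0.3  0.3  0.3  0.3  0.3  0.2  0.1  0.1  0.
 -0.2  0.  -0.2 -0.3 -0.2 -0.1 -0.2 -0.4 -0.3 -0.8 -0.6 -0.4 -0.3]
jar wall pts 212
jar centre u,w mm [-0.1  -0.43]
```

```bash
python3 -m creep '[[-0.02,0,0.02,0,0.1],[-0.015,0,0.02,0,0.1],[0,0,0.01,0,0.1],[0,0,0,0,0.1]]'; python3 tilt.py; python3 edge.py
```

```text
clock: 26.58
position: [0.5802, 0.1914, 0.0917]
ee_rot: [2.814, 1.396, 0.001]
force: [2.9, 3.1, 4.0]
width: 0.214
gripper_force: 12.0
7802 tilt 0.3 az -128.0 top z at J 0.0877 far edge u 0.0482 w range -0.0471 0.0467 zmax 0.0898
t 26.62 tcp [0.5802 0.1914 0.0917] closing axis -37.23 width 0.217 grip 12.0 F [3.3 3.7 3.8]
flange top centre u,w mm -0.22 -0.24 resid mm [-0.4 -0.5 -0.5 -0.2 -0.4 -0.6 -0.3 -0.2 -0.2 -0.4 -0.2 -0.  -0.1  0.2
  0.2  0.2  0.3  0.4  0.2  0.3  0.4  0.1  0.2  0.4  0.3  0.1  0.1  0.4
 -0.2  0.  -0.1 -0.3 -0.2 -0.1 -0.3 -0.3 -0.6 -0.3 -0.7 -0.7 -0.3]
jar wall pts 387
jar centre u,w mm [-0.35 -0.42]
```

The lid is level to 0.3°, centred, and its top is at rim + 6 mm. Release, rise and check.

```bash
python3 -m creep '[[0,0,0,0,0.2],[0,0,0,0,0.25],[0,0,0,0,0.35],[0,0,0,0,0.45],[0,0,0,0,0.45],[0,0,-0.2,0,0.45],[0,0,-0.5,0,0.45],[0,0,-0.9,0,0.45],[0,0,-0.9,0,0.45],[-0.6,0,-0.7,0,0.45],[-0.9,0,0,0,0.45],[-0.5,0,0,0,0.45]]' 
python3 -m creep '[[0,0,0,0,0.45],[0,0,0,0,0.45]]'
python3 tilt.py; python3 edge.py; python3 -c "
from h import *
im=grab('side','s9'); a=im['pixels'][:300,60:360]; b=dict(np.load('/tmp/wrist.npz'))['pixels'][30:230,130:390]
cv2.imwrite('pics/end.png',np.hstack([cv2.resize(a,(400,400)),cv2.resize(b,(400,400))]))"
```

```text
clock: 28.12
position: [0.5309, 0.1264, 0.221]
ee_rot: [2.814, 1.395, 0.002]
force: [0.0, 0.9, 0.6]
width: 0.449
gripper_force: 0.0
clock: 28.38
position: [0.5318, 0.1283, 0.2198]
ee_rot: [-2.814, -1.396, -0.001]
force: [0.6, 0.4, 0.6]
width: 0.449
gripper_force: 0.0
3130 tilt 0.37 az -122.3 top z at J 0.0873 far edge u 0.0468 w range -0.0464 0.0463 zmax 0.0895
t 28.43 tcp [0.5318 0.1286 0.2196] closing axis -37.18 width 0.453 grip 0.0 F [ 0.8  0.2 -0.4]
flange top centre u,w mm -1.12 -0.29 resid mm [-0.2 -0.2 -0.4 -0.1 -0.2 -0.   0.1 -0.1 -0.1 -0.2 -0.1  0.3  0.   0.1
  0.1 -0.  -0.3  0.2  0.1  0.  -0.2  0.1  0.1  0.   0.1  0.1  0.1  0.2
 -0.2 -0.4  0.1  0.   0.   0.2  0.1 -0.  -0.1 -0.3 -0.3 -0.1 -0.5]
jar wall pts 0
```

View pics/end.png

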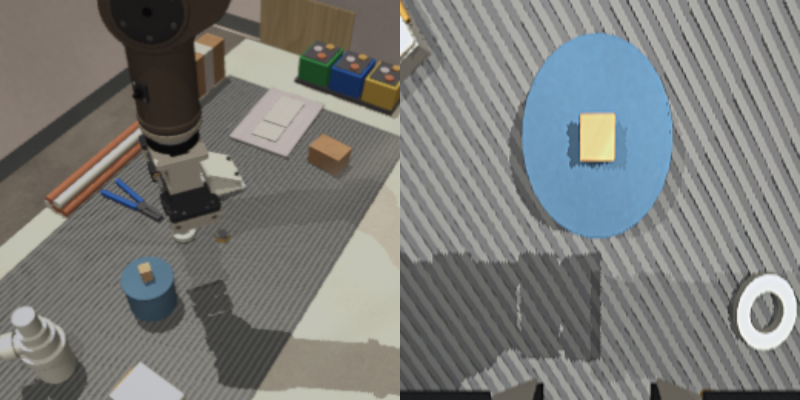

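The lid sits level and centred on the jar, at (150,280) in the left half and (597,135) in the right. The gripper is clear and the other things are undisturbed.

```bash
python3 -c "
from cell import sign_off
print(sign_off())"
```

```text
the job is handed in; nothing more can be done
None
```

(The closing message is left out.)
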